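Square up a counter display with the ruler

TASK

Pick up the ruler by its grip and, with its long edge, push the two ceramic trays and two walnut blocks away from you, two on either side of the brass post, until the whole front edge of each one lies on the dark inlaid strip, so that all four stand square in one straight line. Touch them only with the ruler, leave everything else on the counter where it is, and finally lay the ruler back down lengthwise along the middle of its cork mat.

Things in the scene. Friction and masses are not known exactly. Their poses are not given: they have to be found in the camera images.
- ruler: Flat aluminium ruler, 200 mm long (its x) x 50 mm wide (its y) x 8 mm thick, with an upright grey grip rib along the middle of its top: rib 90 mm long (x), 14 mm thick (y), rising from 8 to 72 mm above the underside; 280 g. Origin: centre of the underside. The two long straight edges, at y = +25 and -25 mm, are alike and either can push. At the start it lies on the cork mat, about parallel to it.
- mat: Thin cork mat fixed on the counter to the left or right of the row, 240 mm (its x) x 120 mm (its y) x 3 mm thick. Origin: centre of its underside. The ruler's place.
- line: Straight dark walnut strip inlaid flush in the counter, 12 mm wide (its x), 500 mm long (its y); nothing to bump against. Origin: its middle, at counter height. x points away from the robot across the strip, y to the left along it.
- tray_a: Shallow open tray of white ceramic, 60 mm deep (its x) x 72 mm wide (its y) x 22 mm high, upright outer walls 5 mm thick, 140 g or so, loose on the counter. Origin: centre of its underside. Its front is the 72 mm face at x = -30 mm, turned roughly to the robot (towards the line's -x); its front edge stands 15 to 115 mm short of the line at the start, turned up to 0.35 rad.
- tray_b: A second tray, just like tray_a. Shallow open tray of white ceramic, 60 mm deep (its x) x 72 mm wide (its y) x 22 mm high, upright outer walls 5 mm thick, 140 g or so, loose on the counter. Origin: centre of its underside. Its front is the 72 mm face at x = -30 mm, turned roughly to the robot (towards the line's -x); its front edge stands 15 to 115 mm short of the line at the start, turned up to 0.35 rad.
- riser_a: Solid dark walnut display block, 50 mm deep (its x) x 72 mm wide (its y) x 30 mm high with upright faces, 100 g or so, loose on the counter. Origin: centre of its underside. Its front is the 72 mm face at x = -25 mm, turned roughly to the robot (towards the line's -x); its front edge stands 10 to 110 mm short of the line at the start, turned up to 0.35 rad.
- riser_b: A second block, just like riser_a. Solid dark walnut display block, 50 mm deep (its x) x 72 mm wide (its y) x 30 mm high with upright faces, 100 g or so, loose on the counter. Origin: centre of its underside. Its front is the 72 mm face at x = -25 mm, turned roughly to the robot (towards the line's -x); its front edge stands 10 to 110 mm short of the line at the start, turned up to 0.35 rad.
- tray_a_l (a point): The left (+y) end of the lower front edge of tray_a: the point (-30, 36, 0) mm in its frame.
- tray_a_r (a point): The right (-y) end of the lower front edge of tray_a: the point (-30, -36, 0) mm in its frame.
- tray_b_l (a point): The left (+y) end of the lower front edge of tray_b: the point (-30, 36, 0) mm in its frame.
- tray_b_r (a point): The right (-y) end of the lower front edge of tray_b: the point (-30, -36, 0) mm in its frame.
- riser_a_l (a point): The left (+y) end of the lower front edge of riser_a: the point (-25, 36, 0) mm in its frame.
- riser_a_r (a point): The right (-y) end of the lower front edge of riser_a: the point (-25, -36, 0) mm in its frame.
- riser_b_l (a point): The left (+y) end of the lower front edge of riser_b: the point (-25, 36, 0) mm in its frame.
- riser_b_r (a point): The right (-y) end of the lower front edge of riser_b: the point (-25, -36, 0) mm in its frame.
- post: Slim brass display post fixed to the counter between the two left-hand and the two right-hand things of the row: foot 32 mm across and 8 mm high, 14 mm column, ball top at 105 mm. Origin: centre of its underside. It stands up to 50 mm short of the line, so the ruler cannot sweep the whole row at once.
- spray: Small clear spray bottle, 34 mm across, 95 mm high, standing loose at one end of the row, beside the ruler's way. Origin: centre of its underside. Leave alone.
- cup: Steel tool cup, 36 mm across, 85 mm high, standing loose at the other end of the row, beside the ruler's way. Origin: centre of its underside. Leave alone.
- frame: Folded tortoiseshell spectacle frame, about 135 mm (y) x 30 mm (x) x 43 mm high, standing beyond the line, about 25 to 50 mm behind where the backs of the things end up. Origin: under its front, in the middle. Leave alone.
- pliers: Nose-pad pliers lying flat, 150 mm long (x), 45 mm wide, 12 mm high, about square to the line in front of the post, between the two halves of the row, jaws (+x) to the post. Origin: under the pivot; jaws reach 60 mm to +x, handles 91 mm to -x and 22 mm to either side. Leave alone.
- lens: Clear round lens, 68 mm across, 8 mm high, lying on the counter beyond the line. Origin: centre of its underside. Leave alone.
- case: Closed dark spectacle case, 160 mm (x) x 62 mm (y) x 42 mm high, lying loose at the side opposite the mat. Origin: centre of its underside. Leave alone.
There are look-alikes about, which are no part of the job. Several things look just like the ruler: the one meant starts nearest to the robot's base.

How it is judged:
On the way, in this order (a step that is already met when the one before it is completed fails the run):
1. the ruler is lifted clear of its mat (height (world z) of ruler above 0.03 m), for 0.1 s.
2. all four things have their front edges on the dark inlaid strip (x of tray_a_l in the frame of line between -0.006 and 0.006 m and x of tray_a_r in the frame of line between -0.006 and 0.006 m and angle between each of tray_a, tray_b, riser_a, riser_b's own z axis and vertical below 0.1 rad and x of tray_b_l in the frame of line between -0.006 and 0.006 m and x of tray_b_r in the frame of line between -0.006 and 0.006 m and x of riser_a_l in the frame of line between -0.006 and 0.006 m and x of riser_a_r in the frame of line between -0.006 and 0.006 m and x of riser_b_l in the frame of line between -0.006 and 0.006 m and x of riser_b_r in the frame of line between -0.006 and 0.006 m), for 0.2 s.
At the end, for the whole second after the job is handed in: Both ends of the front edge of each tray and block lie within 6 mm of the dark inlaid strip's centre line, all four flat on the counter and at rest; the ruler lies flat, at rest and let go on its mat, its centre within 40 mm of the mat's middle each way and its length within 0.3 rad of the mat's (all of step 2 and linear speed of each of tray_a, tray_b, riser_a, riser_b, ruler below 0.01 m/s and x of ruler in the frame of mat between -0.04 and 0.04 m and y of ruler in the frame of mat between -0.04 and 0.04 m and angle between the x axis of ruler and the x axis of mat, either way round below 0.3 rad and height (world z) of ruler below 0.008 m and angle between ruler's own z axis and vertical below 0.08 rad); the robot touches nothing.
It fails at once if the spray bottle, cup, frame, pliers, lens or spectacle case is moved by more than 10 mm (distance of any of spray, cup, frame, pliers, lens, case from where it was at the start of the episode above 0.01 m).
It fails at once if the robot itself touches a tray or block (only the ruler may) (contact force between any of the fingers, the arm and tray_a above 0.3 N or contact force between any of the fingers, the arm and tray_b above 0.3 N or contact force between any of the fingers, the arm and riser_a above 0.3 N or contact force between any of the fingers, the arm and riser_b above 0.3 N).
It also fails if it takes over 64 s, if anything falls off the work surface, if the arm or the gripper's body presses on something with over 40 N, if the wrist force passes 120 N, or if a joint passes its speed limit or range.

ROBOT

A 6-joint arm with a two-finger parallel gripper is mounted at the origin on the work surface. World frame = base frame: x ahead of the robot, y to its left, z up, the work surface at z = 0. Lengths are in m, angles in rad, forces in N, time in s.
With the tool pointing down it reaches from about 0.325 to 0.775 m from the base axis. Payload 5.5 kg.
Tool frame: the origin (TCP) lies where the fingers leave the gripper's body, on its centre line; the fingertips stand robot.nose_length ahead of it and the grasp point (between the pads) lies 61 mm ahead of it (robot.nose_length is the distance from the TCP to the fingertips, in m); z points along the fingers, x is the direction in which the jaws open and shut, and the axes are right-handed (so a half turn about z gives the same grasp; the last joint's range is limited). The gripper opens to 88 mm and grips with 3 to 60 N. Pads are 20 mm wide; open, the fingers measure 115 mm over their backs; the gripper's body (75 mm by 178 mm) begins 61 mm behind the grasp point.
Start: joints at [1.156, 0.091, 1.231, -0, 1.82, -0.057], TCP at [0.21, 0.562, 0.303] pointing down, gripper open.
Joint ranges: [-2.87, 2.87], [-0.86, 2.18], [0.17, 2.46], [-1.51, 4.65], [0.06, 2.69], [-2.65, 2.65]. Speed limits (rad/s): [2.57, 2.57, 3.01, 3.14, 3.14, 3.14].

INTERFACE

Orientations are given as a unit quaternion [w, x, y, z].
In Python, from cell import robot gives the robot as it stands.
- The arm moves only by the tool move_arm, never from a script. Its argument "targets" is a list of rows, each a list of 5 numbers: the finger opening in m, from 0 to 0.0878, then the shift along the tool's x, y, z in m, then the turn about the tool's z in units of 5 degrees (1.0 is 5 degrees). In form: [[jaw, tx, ty, tz, spin], ...]. A call has 1 to 12 rows; each row shifts and turns the commanded pose from where the row before left it, along the tool's axes as they then stand; what a row does not reach is not made up. A row lasts 1/12 s, in which the tool goes at most 41.7 mm and 7.16 degrees, less where a joint would pass 70% of its speed; a pose out of reach is approached as far as the arm can. A call with a gripper value outside its range is refused whole. The fingers move at their own pace and stop on an object; "newtons" is the grip in N (left out, the last holds). Time passes only in rows, so rows that do not move let the fingers close. It gives the time, the measured TCP pose, the force and the opening at its end, in the units of the state.
- robot.observe(): the state, without advancing time (a new reading comes with each control period).
- robot.snapshot(name): name is "scene" or "side" or "wrist"; returns the picture (480x640x3 uint8, blue, green, red); there is no depth.
- robot.camera_model(name): a dict with "fx", "fy", "cx", "cy" (pixels), "pose" (4x4, takes a point from camera to world coordinates). Camera axes: x right, y up, looking along -z (the intrinsics and any distortion apply to the point x, -y, -z); pixel columns grow to the right and rows downward; lengths in m; the calibration is good to about 2 mm. A picture is of the moment at which its call begins: read the wrist's pose just before it. camera_model takes no time and is no camera call; for the wrist camera it gives the pose at the moment of the call.
- robot.job_done(): hands the job in, once; it reports no verdict.
Trained networks look in the newest picture that a camera, given by its name, has taken for a name from the list of things; names that differ only in an ending like _2 or _b are one class to them, and where a whole thing is asked for, a point or a joint stands for the part that bears it (a point fixed in the world has none). Each returns a list of dicts, best first, with "score" (0 to 1); they miss things now and then, are a little off and sometimes report something else, mostly with a low value. They report only what shows in the picture. A call takes as long as a camera call. They do not tell look-alikes from the thing itself.
- robot.spot_in(camera, label): "bbox" ([left, top, right, bottom] in pixels, round what is visible of it).
- robot.masks_of(camera, label): "region" (480x640 bool, what is visible of it) and "bbox" ([left, top, right, bottom] in pixels, round what is visible of it).
- robot.tip_of(camera, label): "pixel" ([column, row] in pixels: a listed point, or the origin of a listed thing).
The state is a dict: "time_s": time; "qpos": joint angles; "joint_velocities": joint speeds; "joint_torque": joint torques, N m; "ee_pos": TCP position; "ee_rot": TCP orientation; "ft_force": force on the tool from outside, world axes, zero at the start; "wrist_torque": the same for the moment, N m; "finger_gap": opening from 0.0 (shut) to 1.0 (fully open).
Only numpy, scipy, OpenCV 4.12 (cv2) and the standard library are available. Lean on these libraries where they do the work, as an engineer would, in place of code of your own. Each camera call takes 0.05 s, during which the arm holds its last target.

## Working session

There is one attempt and no reset: what is moved stays moved. The work goes in short steps, Python scripts to look and compute and a tool call to move; the robot and the scene stay as the last step left them, time stands still between calls to the robot, and variables do not carry over. Pictures are saved under pics/ and viewed, and the job is handed in when it is done.

Besides the shell and the picture viewer there is one more tool, called after ">>>" in YAML: its name, and indented under it one key for each argument. move_arm: Moves the arm, as the interface text tells. Its arguments: {"type":"object","properties":{"targets":{"type":"array"},"newtons":{"type":"number"}},"required":["targets"]}

```bash
mkdir -p pics; ls; python3 - <<'E'
from cell import robot
import cv2,numpy as np
s=robot.observe();print(s, robot.nose_length)
for n in ["scene","side","wrist"]:
    im=robot.snapshot(n);cv2.imwrite(f"pics/{n}0.png",im)
    c=robot.camera_model(n);print(n,{k:(v if k!='pose' else np.round(v,4).tolist()) for k,v in c.items()})
E
```

```text
pics
{'time_s': 0.0, 'qpos': array([ 1.15635857e+00,  9.18423515e-02,  1.23187736e+00,  2.68943229e-05,
        1.81983457e+00, -5.66861280e-02]), 'joint_velocities': array([ 0.00112303, -0.00099876, -0.00063023, -0.0002293 ,  0.00145072,
        0.00097883]), 'joint_torque': array([-3.40447095e-04, -4.46435344e+01, -4.06461632e+01,  6.97796862e-02,
        2.90278823e-02, -1.24083244e-04]), 'ee_pos': array([0.21002698, 0.56187625, 0.30152145]), 'ee_rot': array([ 5.01407182e-04,  8.21633014e-01,  5.70015989e-01, -8.43062719e-04]), 'ft_force': array([ 0.14265998, -0.05281443, -0.44305571]), 'wrist_torque': array([-0.02014713,  0.01057915, -0.01225398]), 'finger_gap': 1.0003282072077777} 0.08
scene {'fx': 618.688615564133, 'fy': 618.688615564133, 'cx': 314.2161076136192, 'cy': 245.4673862037502, 'pose': [[0.2932, -0.7604, 0.5794, 1.3845], [0.9559, 0.2432, -0.1646, -0.2762], [-0.0158, 0.6021, 0.7982, 1.1547], [0.0, 0.0, 0.0, 1.0]]}
side {'fx': 474.41688735847396, 'fy': 474.41688735847396, 'cx': 315.7029290010098, 'cy': 241.69008939685787, 'pose': [[-0.9971, 0.043, -0.0631, 0.4987], [-0.0763, -0.5252, 0.8475, 0.8776], [0.0033, 0.8499, 0.527, 0.6249], [0.0, 0.0, 0.0, 1.0]]}
wrist {'fx': 422.1722054454065, 'fy': 422.1722054454065, 'cx': 317.6347501684148, 'cy': 240.20338190041596, 'pose': [[0.3499, -0.8959, -0.2737, 0.1349], [0.9368, 0.3346, 0.1023, 0.591], [-0.0, -0.2922, 0.9563, 0.3836], [0.0, 0.0, 0.0, 1.0]]}
```

View pics/scene0.png

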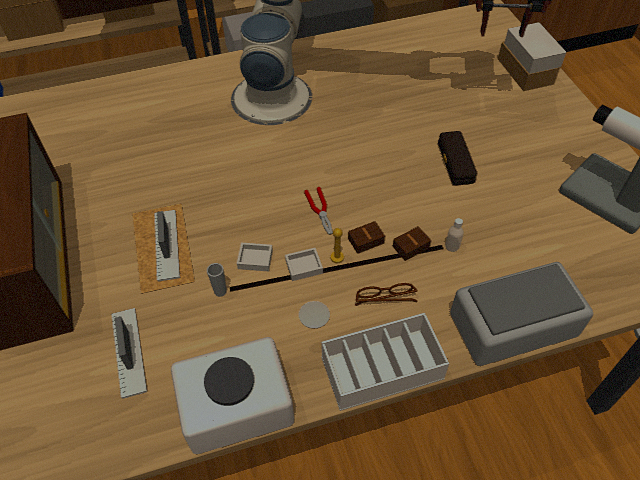

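View pics/side0.png

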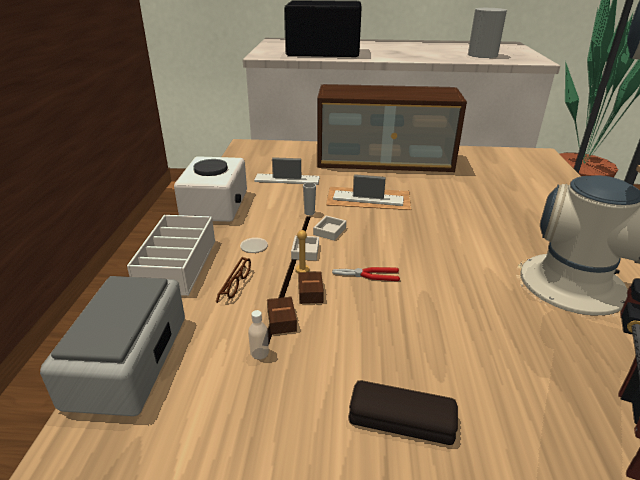

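View pics/wrist0.png

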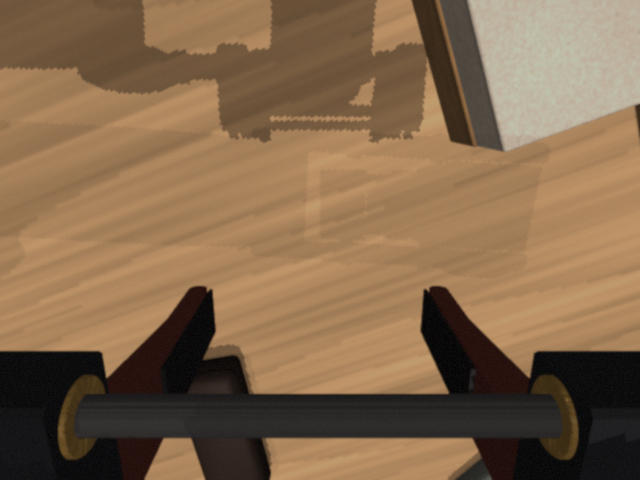

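```bash
cat > h.py <<'E'
from cell import robot
import cv2,numpy as np
def ray(c,u,v):
    P=np.array(c['pose']);d=np.array([(u-c['cx'])/c['fx'],-(v-c['cy'])/c['fy'],-1.0])
    return P[:3,3],P[:3,:3]@d
def toz(c,u,v,z=0):
    o,d=ray(c,u,v);t=(z-o[2])/d[2];return (o+t*d)[:2]
def proj(c,p):
    P=np.array(c['pose']);q=(np.atleast_2d(p)-P[:3,3])@P[:3,:3]
    return np.c_[c['cx']+c['fx']*q[:,0]/-q[:,2],c['cy']-c['fy']*q[:,1]/-q[:,2]]
E
python3 - <<'E'
from h import *
c=robot.camera_model('scene')
for k in ["ruler","mat","line","tray_a","riser_a","post","spray","cup","frame","pliers","lens","case"]:
    r=robot.tip_of('scene',k)
    print(k,[(round(x['score'],2),np.round(x['pixel']).tolist(),np.round(toz(c,*x['pixel']),3).tolist()) for x in r[:4]])
E
```

```text
ruler [(0.69, [165.0, 246.0], [0.441, -0.373]), (0.65, [128.0, 350.0], [0.69, -0.488])]
mat [(0.64, [273.0, 252.0], [0.536, -0.135]), (0.59, [163.0, 248.0], [0.445, -0.377])]
line [(0.85, [341.0, 267.0], [0.623, 0.003])]
tray_a [(0.85, [301.0, 267.0], [0.596, -0.084]), (0.34, [323.0, 214.0], [0.462, 0.011])]
riser_a [(0.79, [411.0, 249.0], [0.624, 0.174]), (0.62, [365.0, 241.0], [0.57, 0.079])]
post [(0.81, [337.0, 261.0], [0.604, -0.001]), (0.66, [366.0, 240.0], [0.568, 0.083]), (0.37, [302.0, 268.0], [0.598, -0.082]), (0.26, [316.0, 251.0], [0.564, -0.038])]
spray [(0.86, [452.0, 244.0], [0.64, 0.268])]
cup [(0.94, [219.0, 295.0], [0.613, -0.28])]
frame [(0.75, [384.0, 296.0], [0.726, 0.068]), (0.51, [454.0, 164.0], [0.405, 0.382])]
pliers [(0.75, [323.0, 213.0], [0.457, 0.011])]
lens [(0.6, [165.0, 244.0], [0.436, -0.372]), (0.59, [312.0, 316.0], [0.727, -0.097]), (0.33, [273.0, 250.0], [0.531, -0.133])]
case [(0.68, [239.0, 250.0], [0.505, -0.209]), (0.56, [455.0, 162.0], [0.399, 0.387]), (0.47, [454.0, 246.0], [0.646, 0.272])]
```

```bash
cat >> h.py <<'E'
def plan(target,yaw_deg,rows,cur=None):
    """print per-row tool shifts (rounded) from current pose to target TCP pos with tool-x heading yaw"""
    from scipy.spatial.transform import Rotation as R
    if cur is None:
        s=robot.observe();p=np.array(s['ee_pos']);q=s['ee_rot']
        M=R.from_quat([q[1],q[2],q[3],q[0]]).as_matrix();y0=np.degrees(np.arctan2(M[1,0],M[0,0]))
    else: p,y0=np.array(cur[0]),cur[1]
    d=(yaw_deg-y0+180)%360-180
    print('from',np.round(p,4),round(y0,2),'dyaw',round(d,2))
    # shift applied with axes at row start
    out=[];n=rows;pos=p.copy();yaw=y0;step=(np.array(target)-p)/n
    for i in range(n):
        t=np.radians(yaw);x=np.array([np.cos(t),np.sin(t),0]);y=np.array([np.sin(t),-np.cos(t),0])
        r=np.array(target)-pos;r=r/(n-i)
        row=[round(r@x,4),round(r@y,4),round(-r[2],4),round(-d/n/5,3)]
        pos=pos+row[0]*x+row[1]*y-np.array([0,0,row[2]]);yaw-=row[3]*5
        out.append(row)
    for o in out: print(o)
    print('end',np.round(pos,4),round(yaw,2))
E
python3 - <<'E'
from h import *
c=robot.camera_model('scene')
a=toz(c,230,289);b=toz(c,442,248);print(a,b,np.degrees(np.arctan2(*(b-a)[::-1])),np.hypot(*(b-a)))
plan([0.6,0,0.31],90,19)
E
```

```text
[ 0.60523276 -0.25232096] [0.64372243 0.24231522] 85.55054679789441 0.49613144036216084
from [0.2101 0.562  0.3027] 69.5 dyaw 20.5
[np.float64(-0.0205), np.float64(0.0296), np.float64(-0.0004), np.float64(-0.216)]
[np.float64(-0.0211), np.float64(0.0292), np.float64(-0.0004), np.float64(-0.216)]
[np.float64(-0.0216), np.float64(0.0288), np.float64(-0.0004), np.float64(-0.216)]
[np.float64(-0.0222), np.float64(0.0284), np.float64(-0.0004), np.float64(-0.216)]
[np.float64(-0.0227), np.float64(0.0279), np.float64(-0.0004), np.float64(-0.216)]
[np.float64(-0.0232), np.float64(0.0275), np.float64(-0.0004), np.float64(-0.216)]
[np.float64(-0.0237), np.float64(0.0271), np.float64(-0.0004), np.float64(-0.216)]
[np.float64(-0.0242), np.float64(0.0266), np.float64(-0.0004), np.float64(-0.216)]
[np.float64(-0.0247), np.float64(0.0262), np.float64(-0.0004), np.float64(-0.216)]
[np.float64(-0.0252), np.float64(0.0257), np.float64(-0.0004), np.float64(-0.216)]
[np.float64(-0.0257), np.float64(0.0252), np.float64(-0.0004), np.float64(-0.216)]
[np.float64(-0.0262), np.float64(0.0247), np.float64(-0.0004), np.float64(-0.216)]
[np.float64(-0.0266), np.float64(0.0242), np.float64(-0.0004), np.float64(-0.216)]
[np.float64(-0.0271), np.float64(0.0237), np.float64(-0.0004), np.float64(-0.216)]
[np.float64(-0.0275), np.float64(0.0232), np.float64(-0.0003), np.float64(-0.216)]
[np.float64(-0.028), np.float64(0.0227), np.float64(-0.0004), np.float64(-0.216)]
[np.float64(-0.0284), np.float64(0.0221), np.float64(-0.0003), np.float64(-0.216)]
[np.float64(-0.0288), np.float64(0.0216), np.float64(-0.0004), np.float64(-0.216)]
[np.float64(-0.0292), np.float64(0.0211), np.float64(-0.0003), np.float64(-0.216)]
end [0.6  0.   0.31] 90.02
```

>>> move_arm:
  targets:
    - [0.0878,-0.021,0.029,0,-0.3]
    - [0.0878,-0.022,0.029,0,-0.3]
    - [0.0878,-0.022,0.028,0,-0.3]
    - [0.0878,-0.023,0.028,0,-0.3]
    - [0.0878,-0.024,0.027,0,-0.3]
    - [0.0878,-0.025,0.026,0,-0.3]
    - [0.0878,-0.025,0.025,0,-0.3]
    - [0.0878,-0.026,0.025,0,-0.3]
    - [0.0878,-0.027,0.024,0,-0.3]
    - [0.0878,-0.027,0.024,0,-0.3]
    - [0.0878,-0.027,0.024,0,-0.3]
    - [0.0878,-0.027,0.024,0,-0.3]

```text
time_s: 1.75
ee_pos: [0.4546, 0.2036, 0.303]
ee_rot: [0.0, 0.722, 0.692, 0.0]
ft_force: [0.3, 1.3, -0.3]
finger_gap: 1.001
```

```bash
python3 - <<'E'
from h import *
plan([0.6,0,0.31],87,7)
E
```

```text
from [0.4546 0.2036 0.303 ] 87.57 dyaw -0.57
[np.float64(-0.0282), np.float64(0.022), np.float64(-0.001), np.float64(0.016)]
[np.float64(-0.0282), np.float64(0.022), np.float64(-0.001), np.float64(0.016)]
[np.float64(-0.0281), np.float64(0.0221), np.float64(-0.001), np.float64(0.016)]
[np.float64(-0.0281), np.float64(0.0221), np.float64(-0.001), np.float64(0.016)]
[np.float64(-0.028), np.float64(0.0221), np.float64(-0.001), np.float64(0.016)]
[np.float64(-0.028), np.float64(0.0222), np.float64(-0.001), np.float64(0.016)]
[np.float64(-0.028), np.float64(0.0223), np.float64(-0.001), np.float64(0.016)]
end [0.6  0.   0.31] 87.01
```

>>> move_arm:
  targets:
    - [0.0878,-0.028,0.022,-0.001,0]
    - [0.0878,-0.028,0.022,-0.001,0]
    - [0.0878,-0.028,0.022,-0.001,0]
    - [0.0878,-0.028,0.022,-0.001,0]
    - [0.0878,-0.028,0.022,-0.001,0]
    - [0.0878,-0.028,0.022,-0.001,0]
    - [0.0878,-0.028,0.022,-0.001,0]
    - [0.0878,0,0,0,0]

```text
time_s: 2.42
ee_pos: [0.6014, -0.0022, 0.308]
ee_rot: [0.0, 0.724, 0.69, -0.001]
ft_force: [0.7, -0.8, 0.2]
finger_gap: 0.999
```

```bash
python3 - <<'E'
from h import *
import pickle
c=robot.camera_model('wrist')
im=robot.snapshot('wrist');cv2.imwrite('pics/w1.png',im)
out={}
for k in ["tray_a","riser_a","line"]:
    r=robot.masks_of('wrist',k);out[k]=r
    print(k,[(round(x['score'],2),x['bbox'],int(x['region'].sum())) for x in r])
pickle.dump((c,im,out),open('w1.pkl','wb'))
E
```

```text
tray_a [(0.95, [184.6, 167.4, 280.3, 239.6], 5773), (0.7, [61.1, 101.5, 163.6, 191.6], 6904), (0.61, [463.1, 173.8, 562.4, 254.5], 5686)]
riser_a [(0.94, [463.7, 174.1, 564.3, 253.3], 5708), (0.82, [365.7, 128.7, 458.4, 199.3], 5391), (0.72, [302.9, 179.9, 335.9, 239.4], 1488), (0.53, [51.5, 210.2, 579.5, 236.6], 3999)]
line [(0.65, [54.3, 210.2, 580.0, 238.5], 3747)]
```

View pics/w1.png

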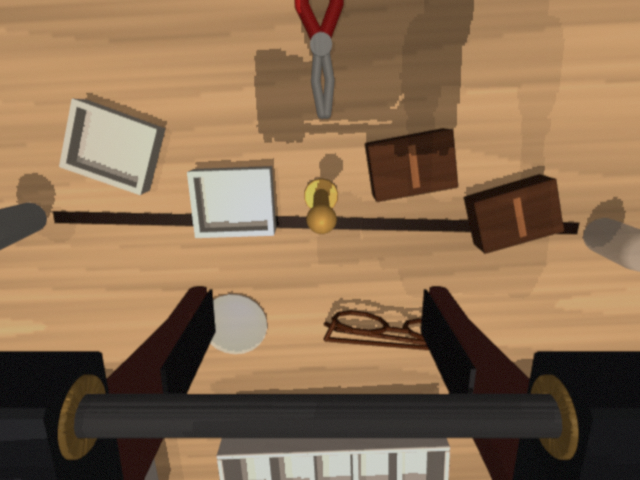

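```bash
cat >> h.py <<'E'
from scipy.optimize import minimize
def boxsil(c,x,y,th,dx,dy,h):
    t=th;R=np.array([[np.cos(t),-np.sin(t)],[np.sin(t),np.cos(t)]])
    P=[]
    for a in(-dx/2,dx/2):
        for b in(-dy/2,dy/2):
            q=R@[a,b]
            for z in(0,h):P.append([x+q[0],y+q[1],z])
    return cv2.convexHull(proj(c,np.array(P)).astype(np.float32))[:,0]
def fitbox(c,mask,dx,dy,h,th0):
    m=mask.astype(np.uint8);n,l,st,_=cv2.connectedComponentsWithStats(m);k=1+np.argmax(st[1:,4]);m=(l==k).astype(np.uint8)
    S=4
    def sil(p):
        im=np.zeros((480*S//1,640*S),np.uint8) if 0 else np.zeros((480,640),np.uint8)
        cv2.fillConvexPoly(im,np.round((boxsil(c,*p,dx,dy,h))*16).astype(np.int32),1,shift=4);return im
    ys,xs=np.nonzero(m);x0=toz(c,xs.mean(),ys.mean(),h/2)
    f=lambda v:1-np.logical_and(sil(v*[.01,.01,.1])if 0 else sil(v*np.array([.01,.01,.1])),m).sum()/np.logical_or(sil(v*np.array([.01,.01,.1])),m).sum()
    best=None
    for t in(th0,th0-.2,th0+.2):
        r=minimize(f,[x0[0]*100,x0[1]*100,t*10],method='Nelder-Mead',options=dict(initial_simplex=np.array([[x0[0]*100,x0[1]*100,t*10]])+np.array([[0,0,0],[1,0,0],[0,1,0],[0,0,1.]]),maxiter=200))
        if best is None or r.fun<best.fun:best=r
    return best.x*np.array([.01,.01,.1]),1-best.fun
def fitline(c,mask,lo,hi,excl):
    cols=[];
    for u in range(lo,hi):
        if any(a<=u<=b for a,b in excl):continue
        v=np.nonzero(mask[:,u])[0]
        if len(v)>=6 and len(v)<25: cols.append(toz(c,u,v.mean(),0))
    P=np.array(cols);b,a=np.polyfit(P[:,1],P[:,0],1);r=P[:,0]-(a+b*P[:,1]);k=abs(r)<.003
    b,a=np.polyfit(P[k,1],P[k,0],1);return a,b,r.std()
def report(a,b,p,dx,nm):
    th=-np.arctan(b); # line frame yaw
    ex=np.array([np.cos(th),np.sin(th)]);
    R=np.array([[np.cos(p[2]),-np.sin(p[2])],[np.sin(p[2]),np.cos(p[2])]])
    o=[]
    for s in(36,-36):
        q=p[:2]+R@[-dx/2,s/1000];o.append(round((ex@(q-[a,0]))*1000,1))
    print(nm,'pos',np.round(p[:2],4),'yaw rel line',round(p[2]-th,3),'l,r x(mm)',o,'line-y centre',round(1000*(np.array([-ex[1],ex[0]])@(p[:2]-[a,0]))))
E
python3 - <<'E'
from h import *
import pickle
c,im,o=pickle.load(open('w1.pkl','rb'))
a,b,s=fitline(c,o['line'][0]['region'],56,578,[(180,285),(300,345),(455,570)])
th=-np.arctan(b);print('line x=%.4f%+.4f y'%(a,b),s,np.degrees(th), toz(c,54,217),toz(c,579,228))
R=[('tA',o['tray_a'][0],.06,.022),('tB',o['tray_a'][1],.06,.022),('rA',o['riser_a'][0],.05,.03),('rB',o['riser_a'][1],.05,.03)]
v=im.copy()
for n,r,dx,h in R:
    p,i=fitbox(c,r['region'],dx,.072,h,th);report(a,b,p,dx,n);print(i)
    cv2.polylines(v,[np.round(boxsil(c,*p,dx,.072,h)).astype(int)],True,(0,255,0),1)
y=np.array([-.25,.25]);q=proj(c,np.c_[a+b*y,y,0*y]);cv2.line(v,*[tuple(int(k) for k in t) for t in q],(255,0,255),1)
cv2.imwrite('pics/w1f.png',v)
print(toz(c,321,205,0), toz(c,322,118,0),toz(c,321,44,.012),toz(c,321,219,.1))
E
```

```text
line x=0.6228+0.0705 y 0.0003371698967143584 -4.035425249829165 [ 0.60483124 -0.25246716] [0.63993913 0.24697027]
tA pos [ 0.5963 -0.0786] yaw rel line 0.067 l,r x(mm) [np.float64(-53.2), np.float64(-48.4)] line-y centre -80
0.9718855218855219
tB pos [ 0.5427 -0.179 ] yaw rel line -0.327 l,r x(mm) [np.float64(-84.2), np.float64(-107.3)] line-y centre -184
0.9756890459363957
rA pos [0.6186 0.1744] yaw rel line 0.309 l,r x(mm) [np.float64(-51.2), np.float64(-29.3)] line-y centre 174
0.9551539491298527
rB pos [0.57   0.0813] yaw rel line 0.199 l,r x(mm) [np.float64(-90.0), np.float64(-75.7)] line-y centre 77
0.9549964564138909
[0.60553901 0.00145124] [0.52696327 0.0059879 ] [0.46853418 0.0077289 ] [0.59400107 0.00128924]
```

View pics/w1f.png

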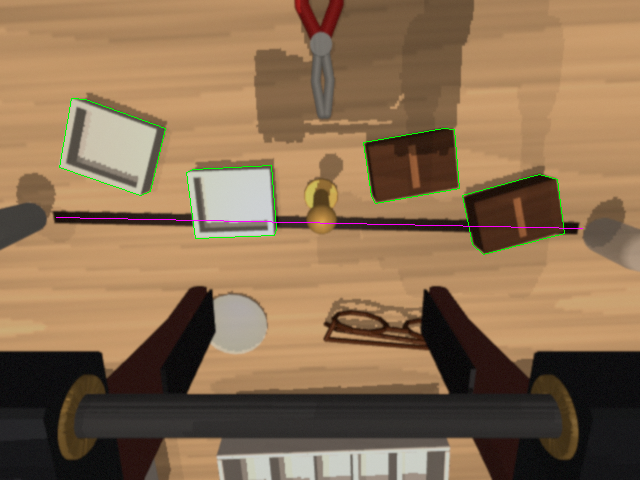

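>>> move_arm:
  targets:
    - [0.0878,-0.031,-0.012,0,0]
    - [0.0878,-0.031,-0.012,0,0]
    - [0.0878,-0.031,-0.012,0,0]
    - [0.0878,-0.031,-0.012,0,0]
    - [0.0878,-0.031,-0.012,0,0]
    - [0.0878,-0.031,-0.012,0,0]
    - [0.0878,-0.031,-0.012,0,0]
    - [0.0878,-0.031,-0.012,0,0]
    - [0.0878,-0.031,-0.012,0,0]
    - [0.0878,-0.031,-0.012,0,0]
    - [0.0878,-0.031,-0.012,0,0]
    - [0.0878,-0.031,-0.012,0,0]

```text
time_s: 3.62
ee_pos: [0.4388, -0.3621, 0.3105]
ee_rot: [0.001, 0.722, 0.692, 0.0]
ft_force: [0.9, 0.0, -0.2]
finger_gap: 1.001
```

```bash
python3 - <<'E'
from h import *
import pickle
print(robot.observe()['ee_pos'],robot.observe()['qpos'])
c=robot.camera_model('wrist')
im=robot.snapshot('wrist');cv2.imwrite('pics/w2.png',im)
out={}
for k in ["ruler","mat"]:
    r=robot.masks_of('wrist',k);out[k]=r
    print(k,[(round(x['score'],2),x['bbox'],int(x['region'].sum())) for x in r])
pickle.dump((c,im,out),open('w2.pkl','wb'))
E
```

```text
[ 0.43876296 -0.3621496   0.31052394] [-7.49981089e-01  7.71161012e-03  1.30283249e+00  3.31341720e-04
  1.82958867e+00 -2.27946860e+00]
ruler [(0.96, [188.1, 348.3, 241.7, 479.2], 3722), (0.72, [278.9, 87.0, 351.1, 307.0], 11603)]
mat [(0.9, [228.4, 60.5, 370.0, 319.1], 21293)]
```

View pics/w2.png

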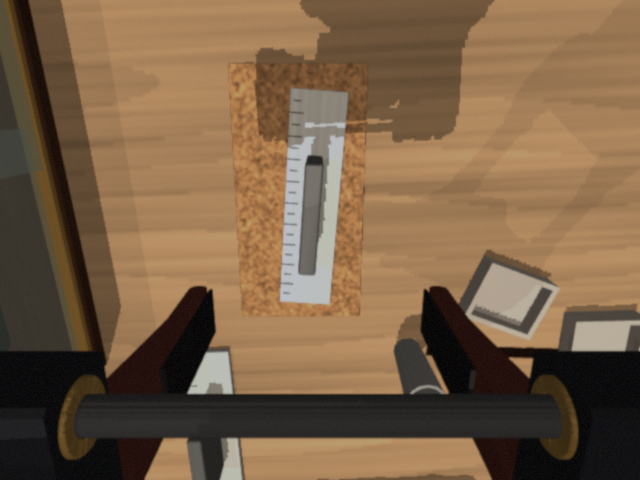

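```bash
python3 - <<'E'
from h import *
import pickle
c,im,o=pickle.load(open('w2.pkl','rb'))
def rect(pts,z):
    P=np.array([toz(c,*p,z) for p in pts]);print(np.round(P,4).tolist(),'sides',[round(np.hypot(*(P[i]-P[(i+1)%4])),4) for i in range(4)])
    d=(P[0]+P[1]-P[2]-P[3]);print('centre',P.mean(0).round(4),'long axis yaw',np.degrees(np.arctan2(d[1],d[0]))%180)
rect([(292,88),(348,92),(330,304),(281,301)],.011)
rect([(229,63),(367,65),(361,316),(243,315)],.003)
for q in [(308,155),(323,156),(317,274),(300,274)]: print(toz(c,*q,.075))
m=o['ruler'][1]['region'].astype(np.uint8)
p,i=fitbox(c,m,.2,.05,.011,-.1);print(p,i,np.degrees(p[2]))
v=cv2.resize(im[40:340,200:400],None,fx=2.6,fy=2,interpolation=cv2.INTER_CUBIC)
v=cv2.resize(im[50:330,210:390],None,fx=2.1,fy=2.1,interpolation=cv2.INTER_CUBIC);cv2.imwrite('pics/w2z.png',v)
E
```

```text
[[0.3393, -0.3788], [0.3445, -0.3312], [0.5422, -0.353], [0.5369, -0.4013]] sides [np.float64(0.0478), np.float64(0.1989), np.float64(0.0486), np.float64(0.1989)]
centre [ 0.4407 -0.3661] long axis yaw 173.60914009693838
[[0.3167, -0.4318], [0.3231, -0.314], [0.5608, -0.3217], [0.5547, -0.442]] sides [np.float64(0.118), np.float64(0.2378), np.float64(0.1204), np.float64(0.2382)]
centre [ 0.4388 -0.3774] long axis yaw 177.8505670643602
[ 0.3896523  -0.36618744]
[ 0.39083693 -0.35511874]
[ 0.48434861 -0.36343883]
[ 0.48378344 -0.3771316 ]
[ 0.44126894 -0.36755935 -0.11376133] 0.9721012064343163 -6.518044245259285
```

View pics/w2z.png

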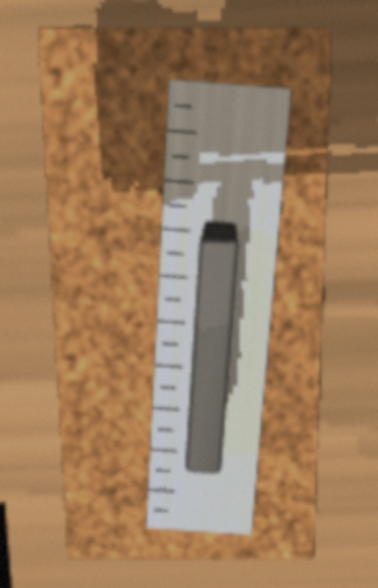

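>>> move_arm:
  targets:
    - [0.0878,0,0,0,0.8]
    - [0.0878,-0.004,0.002,0.03,0]
    - [0.0878,0,0,0.04,0]
    - [0.0878,0,0,0.04,0]
    - [0.0878,0,0,0.04,0]
    - [0.0878,0,0,0.025,0]
    - [0.0878,0,0,0.0165,0]
    - [0.0878,0,0,0,0]
    - [0.0878,0,0,0,0]

```text
time_s: 4.52
ee_pos: [0.4414, -0.3648, 0.118]
ee_rot: [-0.001, 0.745, 0.667, 0.0]
ft_force: [0.7, 0.0, 0.7]
finger_gap: 0.998
```

```bash
python3 - <<'E'
from h import *
s=robot.observe();print(s['ee_pos'],s['ft_force']);plan([0.44,-.366,.119],83.6,1)
im=robot.snapshot('wrist');cv2.imwrite('pics/w3.png',im)
E
```

```text
[ 0.44135452 -0.36481262  0.11800635] [0.72452447 0.01829309 0.73101963]
from [ 0.4414 -0.3648  0.118 ] 83.63 dyaw -0.03
[np.float64(-0.0013), np.float64(-0.0012), np.float64(-0.001), np.float64(0.007)]
end [ 0.44  -0.366  0.119] 83.6
```

View pics/w3.png

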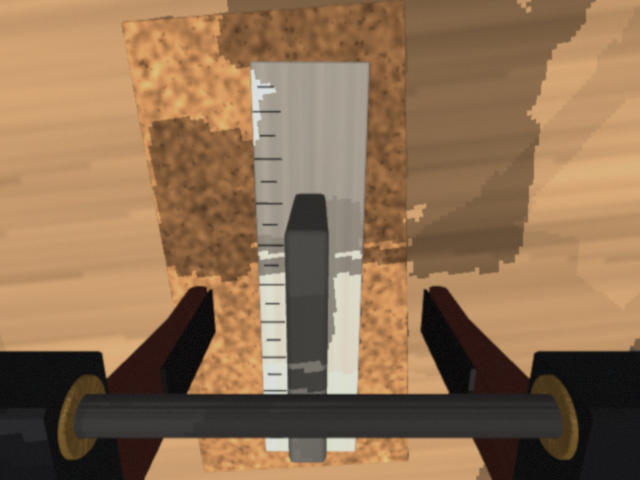

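>>> move_arm:
  targets:
    - [0.0878,-0.0025,-0.001,0,0]
    - [0.05,0,0,0,0]
    - [0.0,0,0,0,0]
    - [0.0,0,0,0,0]
    - [0.0,0,0,0,0]
    - [0.0,0,0,0,0]
    - [0.0,0,0,0,0]
    - [0.0,0,0,0,0]
  newtons: 45

```text
time_s: 5.23
ee_pos: [0.4394, -0.3692, 0.1181]
ee_rot: [-0.0, 0.746, 0.666, -0.0]
ft_force: [0.3, 0.7, 0.7]
finger_gap: 0.509
```

```bash
python3 - <<'E'
from h import *
s=robot.observe();print(s['ee_pos'],s['ft_force'],s['finger_gap']*.0878)
E
```

```text
[ 0.43936999 -0.36916946  0.11806249] [0.27916008 0.72759054 0.67688097] 0.044706862007454995
```

>>> move_arm:
  targets:
    - [0.0,0,0,0,0]
    - [0.0,0,0,0,0]
    - [0.0,0,0,0,0]
    - [0.0,0,0,0,0]
    - [0.0,0,0,0,0]
    - [0.0,0,0,0,0]
    - [0.0,0,0,0,0]
    - [0.0,0,0,0,0]

```text
time_s: 5.9
ee_pos: [0.4394, -0.369, 0.1181]
ee_rot: [-0.0, 0.746, 0.666, 0.0]
ft_force: [0.4, 1.3, 0.7]
finger_gap: 0.16
```

```bash
python3 - <<'E'
from h import *
for i in range(3):
    s=robot.observe();print(s['ee_pos'],s['ft_force'],s['finger_gap']*.0878);robot.snapshot('side')
im=robot.snapshot('wrist');cv2.imwrite('pics/w4.png',im)
E
```

```text
[ 0.43942308 -0.36901055  0.1180666 ] [0.42908702 1.30385483 0.65073084] 0.014004724535545392
[ 0.43942974 -0.36899491  0.1180414 ] [ 0.64017914  0.79860854 -0.12370053] 0.01340092786917499
[ 0.43943854 -0.36901345  0.11806756] [-0.01777072  1.2356485  -0.06472041] 0.014033432860266948
```

View pics/w4.png

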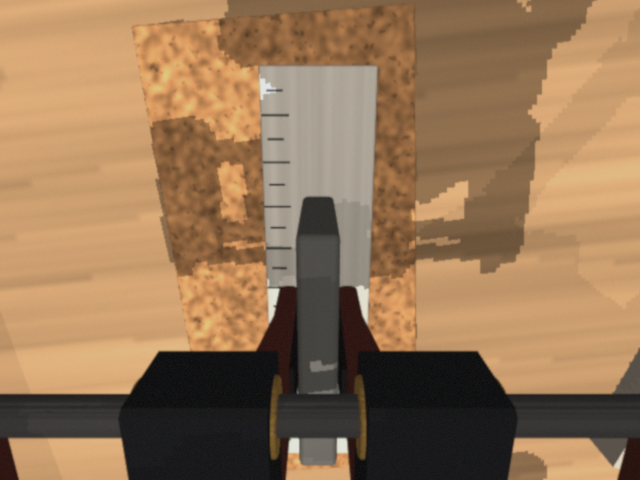

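>>> move_arm:
  targets:
    - [0.0,0,0,-0.02,0]
    - [0.0,0,0,-0.03,0]
    - [0.0,0,0,-0.04,0]
    - [0.0,0,0,-0.04,0]
    - [0.0,0,0,-0.01,1.4]
    - [0.0,0,0,0,1.4]
    - [0.0,0,0,0,1.4]
    - [0.0,0,0,0,1.4]
    - [0.0,0,0,0,1.4]
    - [0.0,0,0,0,1.4]
    - [0.0,0,0,0,1.4]
    - [0.0,0,0,0,1.4]

```text
time_s: 7.1
ee_pos: [0.4392, -0.3692, 0.2573]
ee_rot: [-0.0, 0.972, 0.235, -0.0]
ft_force: [0.8, -0.6, -3.0]
finger_gap: 0.156
```

>>> move_arm:
  targets:
    - [0.0,0,0,0,1.4]
    - [0.0,0,0,0,1.4]
    - [0.0,0,0,0,1.4]
    - [0.0,0,0,0,1.4]
    - [0.0,0,0,0,0.7]
    - [0.0,0,0,0,0]

```text
time_s: 7.6
ee_pos: [0.4393, -0.3692, 0.2574]
ee_rot: [-0.0, 0.999, -0.036, -0.001]
ft_force: [-0.4, 0.7, -2.8]
finger_gap: 0.155
```

```bash
python3 - <<'E'
from h import *
print(robot.observe()['qpos'])
plan([.4706,-.1256,.25],-4.04,8)
im=robot.snapshot('wrist');cv2.imwrite('pics/w5.png',im)
E
```

```text
[-7.58121947e-01  1.68076276e-02  1.38752428e+00 -3.52064651e-04
  1.73829942e+00 -6.86017344e-01]
from [ 0.4393 -0.3692  0.2574] -4.13 dyaw 0.09
[np.float64(0.0017), np.float64(-0.0307), np.float64(0.0009), np.float64(-0.002)]
[np.float64(0.0017), np.float64(-0.0306), np.float64(0.0009), np.float64(-0.002)]
[np.float64(0.0017), np.float64(-0.0307), np.float64(0.0009), np.float64(-0.002)]
[np.float64(0.0017), np.float64(-0.0306), np.float64(0.0009), np.float64(-0.002)]
[np.float64(0.0018), np.float64(-0.0307), np.float64(0.0009), np.float64(-0.002)]
[np.float64(0.0017), np.float64(-0.0306), np.float64(0.001), np.float64(-0.002)]
[np.float64(0.0018), np.float64(-0.0307), np.float64(0.0009), np.float64(-0.002)]
[np.float64(0.0018), np.float64(-0.0306), np.float64(0.001), np.float64(-0.002)]
end [ 0.4706 -0.1256  0.25  ] -4.05
```

View pics/w5.png

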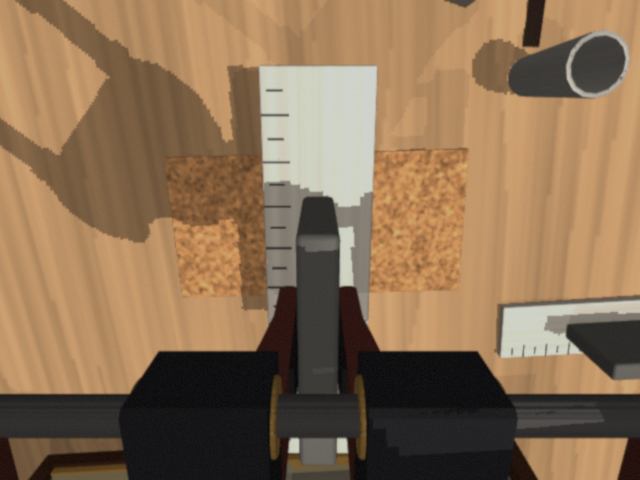

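>>> move_arm:
  targets:
    - [0.0,0.0015,-0.03,0,0]
    - [0.0,0.002,-0.031,0,0]
    - [0.0,0.002,-0.031,0,0]
    - [0.0,0.002,-0.031,0,0]
    - [0.0,0.002,-0.031,0,0]
    - [0.0,0.0015,-0.031,0,0]
    - [0.0,0.0015,-0.031,0,0]
    - [0.0,0.0015,-0.029,0,0]
    - [0.0,0,0,0,0]

```text
time_s: 8.4
ee_pos: [0.4708, -0.1216, 0.2582]
ee_rot: [-0.001, 1.0, -0.031, 0.0]
ft_force: [-0.5, -0.3, -2.9]
finger_gap: 0.155
```

```bash
python3 - <<'E'
from h import *
import pickle
s=robot.observe()
plan([.4706,-.1256,.1175],-4.04,1)
c=robot.camera_model('wrist')
im=robot.snapshot('wrist');cv2.imwrite('pics/w6.png',im)
z=s['ee_pos'][2]-.107
R=np.array([[np.cos(-.0705),-np.sin(-.0705)],[np.sin(-.0705),np.cos(-.0705)]])
for q in [(260,66),(377,66),(268,318),(368,318)]: print((R.T@(toz(c,*q,z)-s['ee_pos'][:2])).round(4))
E
```

```text
from [ 0.4708 -0.1216  0.2582] -3.59 dyaw -0.45
[np.float64(0.0), np.float64(0.0041), np.float64(0.1407), np.float64(0.09)]
end [ 0.4706 -0.1256  0.1175] -4.04
[-0.0245  0.0996]
[0.0242 0.1   ]
[-0.0242 -0.0164]
[ 0.0254 -0.016 ]
```

View pics/w6.png

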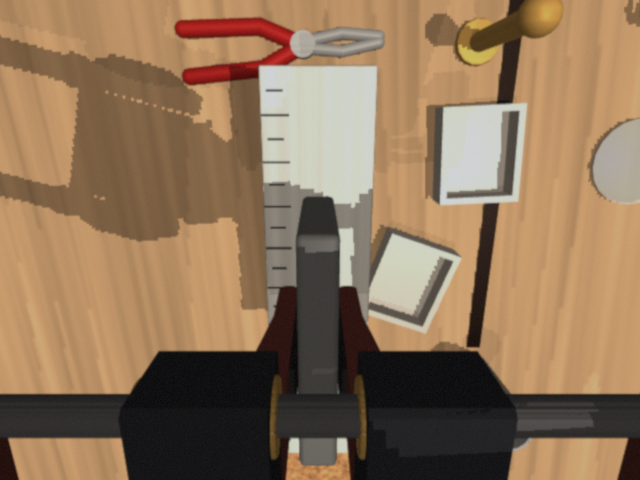

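>>> move_arm:
  targets:
    - [0.0,0,0.004,0.03,0]
    - [0.0,0,0,0.04,0]
    - [0.0,0,0,0.035,0]
    - [0.0,0,0,0.02,0]
    - [0.0,0,0,0.01,0]
    - [0.0,0,0,0.005,0]
    - [0.0,0,0,0,0]

```text
time_s: 9.03
ee_pos: [0.4701, -0.1303, 0.1178]
ee_rot: [0.0, 0.999, -0.035, -0.0]
ft_force: [-0.9, 1.0, -3.1]
finger_gap: 0.154
```

```bash
python3 - <<'E'
from h import *
P=[];Y=[]
for i in range(3):
    s=robot.observe();q=s['ee_rot'];P.append(s['ee_pos']);Y.append(np.degrees(2*np.arctan2(q[2],q[1])));im=robot.snapshot('side')
print(np.array(P).round(4),np.round(Y,2),s['ft_force'])
cv2.imwrite('pics/s7.png',im)
im=robot.snapshot('wrist');cv2.imwrite('pics/w7.png',im)
E
```

```text
[[ 0.4701 -0.1303  0.1178]
 [ 0.4706 -0.1304  0.1192]
 [ 0.471  -0.1304  0.12  ]] [-4.01 -4.01 -4.  ] [ 0.46474353  0.8229857  -2.33098994]
```

View pics/w7.png

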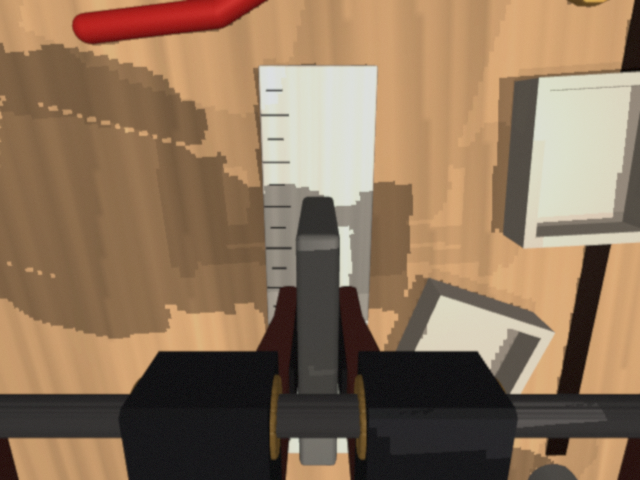

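View pics/s7.png

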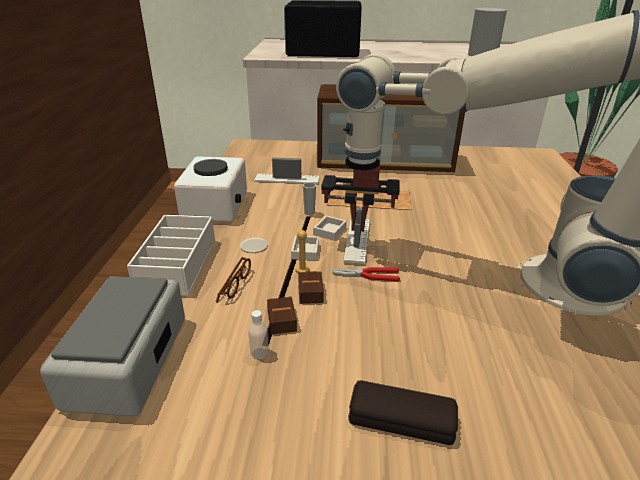

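>>> move_arm:
  targets:
    - [0.0,0,-0.004,0.002,0]
    - [0.0,0.006,0,0,0]
    - [0.0,0.008,0,0,0]
    - [0.0,0.008,0,0,0]
    - [0.0,0.008,0,0,0]
    - [0.0,0.008,0,0,0]
    - [0.0,0.008,0,0,0]
    - [0.0,0.008,0,0,0]
    - [0.0,0.008,0,0,0]
    - [0.0,0.008,0,0,0]
    - [0.0,0.006,0,0,0]
    - [0.0,0.004,0,0,0]

```text
time_s: 10.23
ee_pos: [0.5509, -0.1313, 0.1159]
ee_rot: [-0.0, 0.999, -0.035, -0.0]
ft_force: [-4.1, 0.2, -0.6]
finger_gap: 0.158
```

```bash
cat >> h.py <<'E'
def where(n=3):
    for i in range(n):
        im=robot.snapshot('side')
    s=robot.observe();q=s['ee_rot'];p=s['ee_pos']
    d=p[:2]-np.array([.6228,0]);th=np.radians(-4.035)
    print('tcp',p.round(4),'yaw',round(np.degrees(2*np.arctan2(q[2],q[1])),2),'line xy mm',round(1000*(d@[np.cos(th),np.sin(th)]),1),round(1000*(d@[-np.sin(th),np.cos(th)]),1),'F',s['ft_force'].round(1),'t',s['time_s'])
    return im
E
python3 - <<'E'
from h import *
cv2.imwrite('pics/s8.png',where())
cv2.imwrite('pics/w8.png',robot.snapshot('wrist'))
E
```

```text
tcp [ 0.5508 -0.1313  0.1161] yaw -3.99 line xy mm -62.6 -136.1 F [-0.2  1.  -2.1] t 10.3833
```

View pics/w8.png

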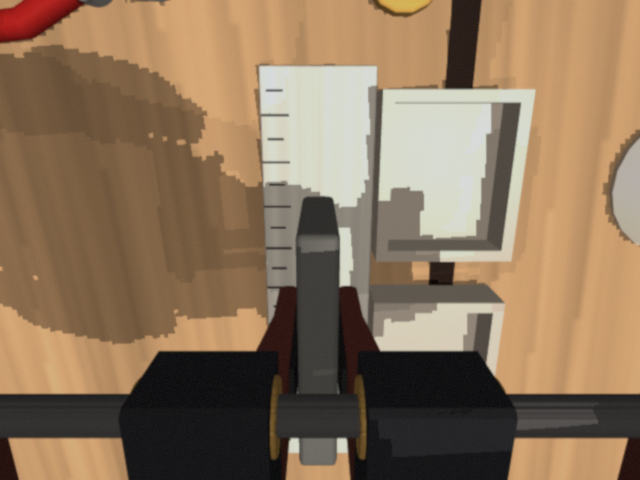

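```bash
python3 - <<'E'
from h import *
im=cv2.imread('pics/w8.png')
c=robot.camera_model('wrist');g=im.sum(2)
th=np.radians(-4.035)
s=robot.observe();p=s['ee_pos'][:2]
for r in (10,30,50,70,272):
    w=g[r,400:520] if r<100 else g[r,420:480]
    o=400 if r<100 else 420
    k=np.nonzero(w<150)[0]+o
    a,b=toz(c,k.min(),r),toz(c,k.max()+1,r)
    for q in(a,b):
        d=q-np.array([.6228,0]);print(r,k.min(),k.max(),q.round(4),(d@[np.cos(th),np.sin(th)]*1000).round(1),(d@[-np.sin(th),np.cos(th)]*1000).round(1), 'from tcp',((q-p)@[np.cos(th),np.sin(th)]*1000).round(1))
for q in [(377,66),(374,180),(368,318)]: print(((toz(c,*q,.009)-p)@[np.cos(th),np.sin(th)]*1000).round(1))
E
```

```text
10 452 479 [ 0.6157 -0.0133] -6.2 -13.7 from tcp 56.7
10 452 479 [ 0.6274 -0.0141] 5.6 -13.7 from tcp 68.5
30 451 477 [ 0.6154 -0.0209] -5.9 -21.4 from tcp 57.0
30 451 477 [ 0.6269 -0.0217] 5.6 -21.4 from tcp 68.5
50 449 475 [ 0.6147 -0.0287] -6.0 -29.2 from tcp 56.8
50 449 475 [ 0.6263 -0.0295] 5.6 -29.2 from tcp 68.5
70 447 472 [ 0.614  -0.0367] -6.2 -37.2 from tcp 56.7
70 447 472 [ 0.6254 -0.0375] 5.2 -37.2 from tcp 68.1
272 431 452 [ 0.6079 -0.1309] -5.7 -131.6 from tcp 57.2
272 431 452 [ 0.6189 -0.1317] 5.4 -131.6 from tcp 68.2
24.9
25.5
25.3
```

>>> move_arm:
  targets:
    - [0.0,0.004,0,-0.001,0]
    - [0.0,0.005,0,0,0]
    - [0.0,0.005,0,0,0]
    - [0.0,0.005,0,0,0]
    - [0.0,0.005,0,0,0]
    - [0.0,0.004,0,0,0]
    - [0.0,0.003,0,0,0]
    - [0.0,0.003,0,0,0]
    - [0.0,0.002,0,0,0]
    - [0.0,0,0,0,0]

```text
time_s: 11.27
ee_pos: [0.5868, -0.1338, 0.1172]
ee_rot: [0.0, 0.999, -0.035, 0.0]
ft_force: [-0.2, 0.1, -2.0]
finger_gap: 0.158
```

```bash
python3 - <<'E'
from h import *
cv2.imwrite('pics/s9.png',where(2))
im=robot.snapshot('wrist');cv2.imwrite('pics/w9.png',im)
c=robot.camera_model('wrist');g=im.sum(2);p=robot.observe()['ee_pos'][:2];th=np.radians(-4.035)
for r in (10,30,50,270):
    lo,hi=360,440;k=np.nonzero(g[r,lo:hi]<150)[0]+lo
    if len(k):
        q=(toz(c,k.min(),r)+toz(c,k.max()+1,r))/2;print(r,k.min(),k.max(),'line from tcp',((q-p)@[np.cos(th),np.sin(th)]*1000).round(1))
E
```

```text
tcp [ 0.5866 -0.1338  0.1172] yaw -3.99 line xy mm -26.7 -136.0 F [ 0.4  0.4 -2.1] t 11.3667
10 367 392 line from tcp 26.6
30 366 391 line from tcp 26.5
50 365 390 line from tcp 26.4
270 371 381 line from tcp 30.0
```

View pics/w9.png

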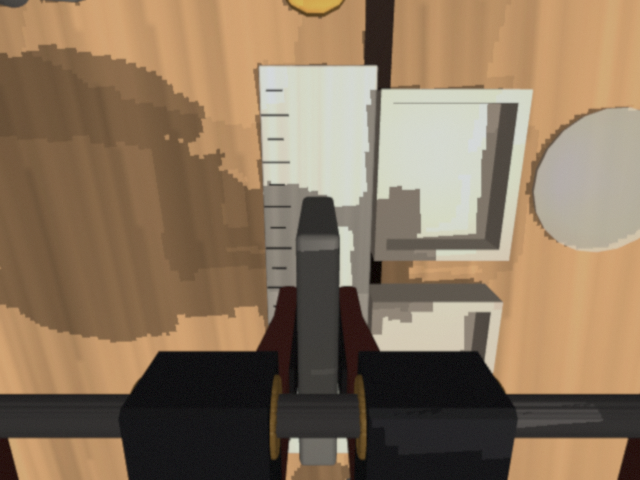

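>>> move_arm:
  targets:
    - [0.0,0.001,0,0,0]
    - [0.0,0,0,0,0]
    - [0.0,-0.01,0,0,0]
    - [0.0,-0.015,0,-0.02,0]
    - [0.0,0,0,-0.04,0]
    - [0.0,0,0,-0.04,0]
    - [0.0,0,0,-0.04,0]
    - [0.0,-0.01,-0.03,0,0]
    - [0.0,-0.01,-0.034,0,0]
    - [0.0,-0.01,-0.034,0,0]
    - [0.0,-0.01,-0.034,0,0]
    - [0.0,-0.01,-0.034,0,0]

```text
time_s: 12.42
ee_pos: [0.5235, 0.0383, 0.2575]
ee_rot: [-0.0, 0.999, -0.035, 0.001]
ft_force: [0.7, 0.4, -2.4]
finger_gap: 0.155
```

>>> move_arm:
  targets:
    - [0.0,-0.01,-0.034,0,0]
    - [0.0,-0.01,-0.034,0,0]
    - [0.0,-0.008,-0.033,0,0]
    - [0.0,0,0,0,0]
    - [0.0,0,0,0,0]

```text
time_s: 12.83
ee_pos: [0.5027, 0.1413, 0.2574]
ee_rot: [-0.0, 0.999, -0.033, 0.0]
ft_force: [0.8, -0.4, -2.7]
finger_gap: 0.157
```

```bash
python3 - <<'E'
from h import *
where(1)
im=robot.snapshot('wrist');cv2.imwrite('pics/w10.png',im)
E
```

```text
tcp [0.503  0.14   0.2573] yaw -3.91 line xy mm -129.3 131.2 F [-0.6  0.8 -2.5] t 12.8833
```

View pics/w10.png

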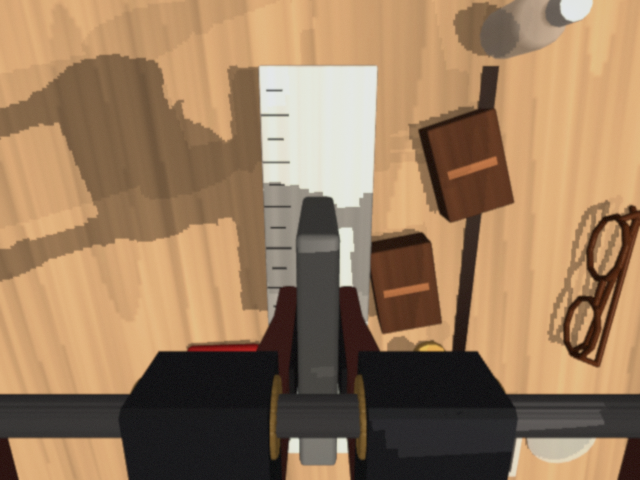

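>>> move_arm:
  targets:
    - [0.0,0,0,0.03,0]
    - [0.0,0,0,0.04,0]
    - [0.0,0,0,0.035,0]
    - [0.0,0,0,0.02,0]
    - [0.0,0,0,0.01,0]
    - [0.0,0,0,0.006,0]
    - [0.0,0,0,0,0]
    - [0.0,0,0,0,0]

```text
time_s: 13.6
ee_pos: [0.5042, 0.1392, 0.1179]
ee_rot: [-0.0, 0.999, -0.035, 0.001]
ft_force: [0.3, 0.2, -2.6]
finger_gap: 0.159
```

```bash
python3 - <<'E'
from h import *
cv2.imwrite('pics/s11.png',where(1))
im=robot.snapshot('wrist');cv2.imwrite('pics/w11.png',im)
E
```

```text
tcp [0.5042 0.1394 0.118 ] yaw -4.04 line xy mm -128.1 130.7 F [-0.3 -0.  -2.1] t 13.65
```

View pics/w11.png

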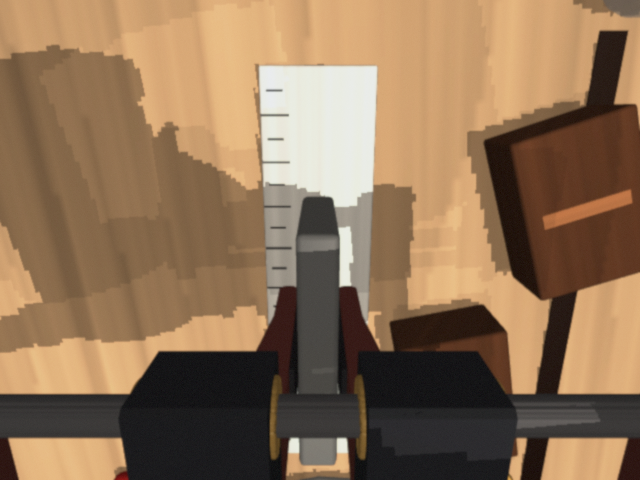

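View pics/s11.png

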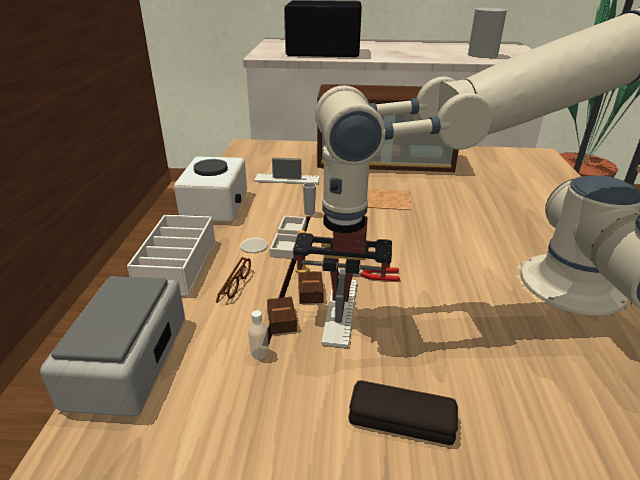

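>>> move_arm:
  targets:
    - [0.0,0.004,0,0.0005,0]
    - [0.0,0.006,0,0,0]
    - [0.0,0.007,0,0,0]
    - [0.0,0.007,0,0,0]
    - [0.0,0.007,0,0,0]
    - [0.0,0.007,0,0,0]
    - [0.0,0.007,0,0,0]
    - [0.0,0.007,0,0,0]
    - [0.0,0.007,0,0,0]
    - [0.0,0.007,0,0,0]
    - [0.0,0.004,0,0,0]
    - [0.0,0,0,0,0]

```text
time_s: 14.7
ee_pos: [0.5738, 0.1346, 0.1155]
ee_rot: [0.0, 0.999, -0.035, 0.0]
ft_force: [-0.1, -0.9, -3.0]
finger_gap: 0.157
```

```bash
python3 - <<'E'
from h import *
where(1)
im=robot.snapshot('wrist');cv2.imwrite('pics/w12.png',im)
E
```

```text
tcp [0.5735 0.1346 0.1155] yaw -4.01 line xy mm -58.7 130.8 F [ 0.7 -0.1 -2.9] t 14.75
```

View pics/w12.png

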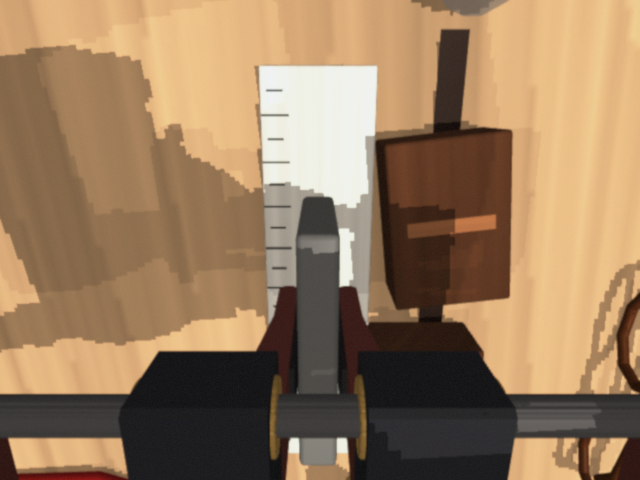

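```bash
python3 - <<'E'
from h import *
im=cv2.imread('pics/w12.png')
c=robot.camera_model('wrist');g=im.sum(2);p=robot.observe()['ee_pos'][:2];th=np.radians(-4.035)
for r in (40,60,80,100,120,313):
    lo,hi=410,490;k=np.nonzero(g[r,lo:hi]<190)[0]+lo
    if len(k):
        q=(toz(c,k.min(),r)+toz(c,k.max()+1,r))/2;print(r,k.min(),k.max(),'line from tcp',((q-p)@[np.cos(th),np.sin(th)]*1000).round(1))
E
```

```text
40 441 467 line from tcp 58.6
60 439 465 line from tcp 58.5
80 438 463 line from tcp 58.6
100 436 461 line from tcp 58.5
120 434 459 line from tcp 58.4
313 419 441 line from tcp 58.5
```

Line centre 58.5 ahead of the TCP, ruler edge at 25.2: push 33 mm further.

>>> move_arm:
  targets:
    - [0.0,0.003,0,-0.0015,0]
    - [0.0,0.005,0,0,0]
    - [0.0,0.005,0,0,0]
    - [0.0,0.005,0,0,0]
    - [0.0,0.004,0,0,0]
    - [0.0,0.004,0,0,0]
    - [0.0,0.003,0,0,0]
    - [0.0,0.002,0,0,0]
    - [0.0,0.002,0,0,0]
    - [0.0,0,0,0,0]
    - [0.0,0,0,0,0]

```text
time_s: 15.72
ee_pos: [0.6062, 0.1324, 0.1171]
ee_rot: [0.0, 0.999, -0.035, 0.0]
ft_force: [-0.4, -0.3, -2.0]
finger_gap: 0.161
```

```bash
python3 - <<'E'
from h import *
where(1)
im=robot.snapshot('wrist');cv2.imwrite('pics/w13.png',im)
E
```

```text
tcp [0.6061 0.1324 0.1171] yaw -4.0 line xy mm -26.0 130.9 F [ 0.3  0.4 -2.3] t 15.7667
```

View pics/w13.png

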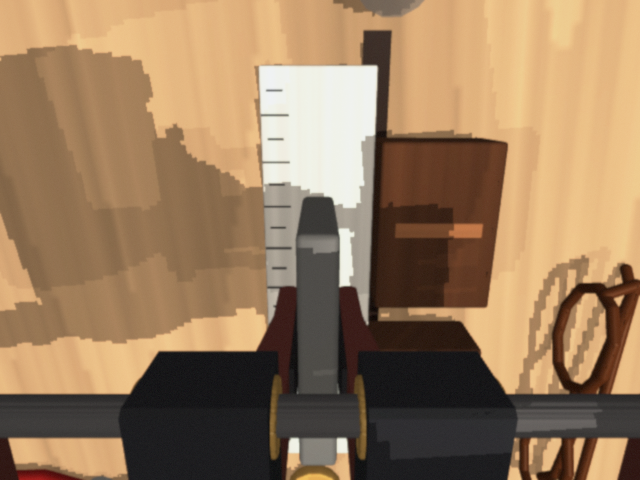

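>>> move_arm:
  targets:
    - [0.0,-0.01,0,0,0]
    - [0.0,-0.015,0,0,0]
    - [0.0,0,0,-0.02,0]
    - [0.0,0,0,-0.035,0]
    - [0.0,0,0,-0.04,0]
    - [0.0,0,0,-0.04,0]
    - [0.0,0.005,0.033,-0.04,0]
    - [0.0,0.005,0.033,-0.015,0]
    - [0.0,0.005,0.033,0,0]
    - [0.0,0,0.033,0,0]
    - [0.0,0,0,0,-1.4]
    - [0.0,0,0,0,-1.4]

```text
time_s: 16.82
ee_pos: [0.5862, 0.0059, 0.2994]
ee_rot: [0.0, 0.996, 0.088, 0.001]
ft_force: [-0.7, -0.1, -2.4]
finger_gap: 0.161
```

>>> move_arm:
  targets:
    - [0.0,0,0,0,-1.4]
    - [0.0,0,0,0,-1.4]
    - [0.0,0,0,0,-1.4]
    - [0.0,0,0,0,-1.4]
    - [0.0,0,0,0,-1.4]
    - [0.0,0,0,0,-1.4]
    - [0.0,0,0,0,-1.4]
    - [0.0,0,0,0,-1.4]
    - [0.0,0,0,0,-1.4]
    - [0.0,0,0,0,-1.4]
    - [0.0,0,0,0,-1.4]
    - [0.0,0,0,0,0]

```text
time_s: 17.82
ee_pos: [0.5862, 0.0081, 0.2992]
ee_rot: [0.0, 0.724, 0.69, 0.0]
ft_force: [-0.2, 0.5, -3.6]
finger_gap: 0.156
```

```bash
python3 - <<'E'
from h import *
import pickle
where(1)
c=robot.camera_model('wrist')
im=robot.snapshot('wrist');cv2.imwrite('pics/w14.png',im)
out={}
for k in ["tray_a","riser_a","line"]:
    r=robot.masks_of('wrist',k);out[k]=r
    print(k,[(round(x['score'],2),x['bbox'],int(x['region'].sum())) for x in r])
pickle.dump((c,im,out),open('w14.pkl','wb'))
E
```

```text
tcp [0.5861 0.0081 0.2992] yaw 86.87 line xy mm -37.1 5.5 F [ 0.6 -0.  -3. ] t 17.8667
tray_a [(0.84, [175.5, 239.9, 266.6, 311.3], 5560), (0.75, [74.8, 238.7, 166.8, 305.4], 5992), (0.3, [278.2, 0.0, 330.6, 64.6], 1966)]
riser_a [(0.95, [441.7, 242.0, 538.7, 303.6], 5247), (0.69, [370.7, 240.5, 435.3, 301.6], 3682)]
line [(0.95, [42.4, 229.1, 570.2, 254.2], 3073)]
```

View pics/w14.png

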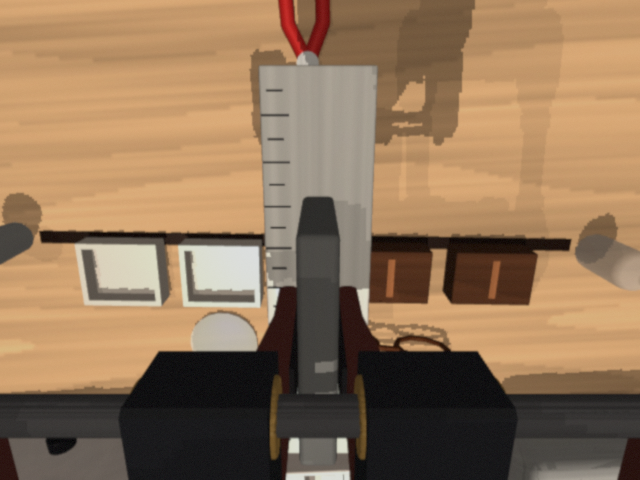

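```bash
python3 - <<'E'
from h import *
import pickle
c,im,o=pickle.load(open('w14.pkl','rb'))
m=o['line'][0]['region']
a,b,s=fitline(c,m,42,570,[(74,270),(255,545)])
print('line %.4f %+.4f'%(a,b),s)
a,b=.6228,.0705
v=im.copy()
for n,r,dx,h in [('t',o['tray_a'][0],.06,.022),('t',o['tray_a'][1],.06,.022),('r',o['riser_a'][0],.05,.03)]:
    p,i=fitbox(c,r['region'],dx,.072,h,-.07);report(a,b,p,dx,n);print(round(i,3))
    cv2.polylines(v,[np.round(boxsil(c,*p,dx,.072,h)).astype(int)],True,(0,255,0),1)
y=np.array([-.25,.25])
for e in(-.006,.006):
    q=proj(c,np.c_[a+e+b*y,y,0*y]);cv2.line(v,*[tuple(int(k) for k in t) for t in q],(255,0,255),1)
v=v[210:330];cv2.imwrite('pics/w14a.png',cv2.resize(v[:,50:350],None,fx=2.6,fy=2.6));cv2.imwrite('pics/w14b.png',cv2.resize(im[210:330,290:590],None,fx=2.6,fy=2.6))
E
```

```text
line 0.6226 +0.0710 0.00029764729132724825
t pos [ 0.6465 -0.0834] yaw rel line -0.018 l,r x(mm) [np.float64(0.1), np.float64(-1.2)] line-y centre -82
0.972
t pos [ 0.6395 -0.1751] yaw rel line -0.001 l,r x(mm) [np.float64(-1.0), np.float64(-1.1)] line-y centre -174
0.979
r pos [0.6595 0.1632] yaw rel line -0.038 l,r x(mm) [np.float64(1.5), np.float64(-1.3)] line-y centre 165
0.932
```

View pics/w14a.png

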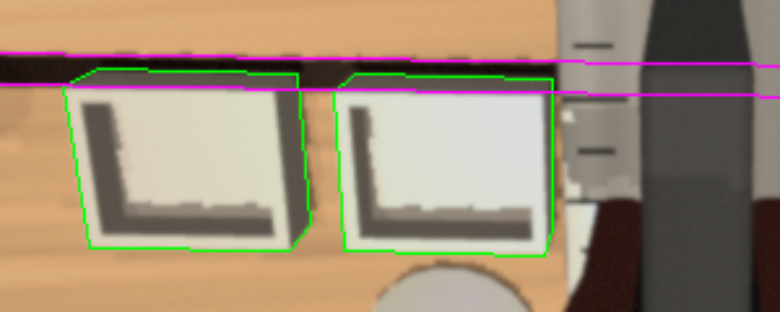

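View pics/w14b.png

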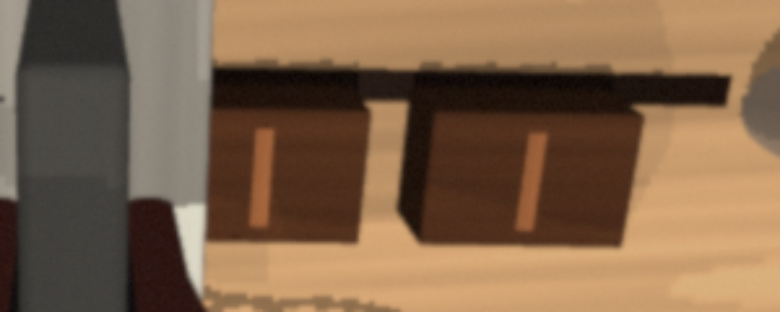

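>>> move_arm:
  targets:
    - [0.0,-0.032,-0.0105,0,0]
    - [0.0,-0.033,-0.0105,0,0]
    - [0.0,-0.033,-0.0105,0,0]
    - [0.0,-0.033,-0.0105,0,0]
    - [0.0,-0.033,-0.0105,0,0]
    - [0.0,-0.033,-0.0105,0,0]
    - [0.0,-0.033,-0.0105,0,0]
    - [0.0,-0.033,-0.0105,0,0]
    - [0.0,-0.033,-0.0105,0,0]
    - [0.0,-0.033,-0.0105,0,0]
    - [0.0,-0.032,-0.0105,0,0]
    - [0.0,-0.03,-0.0105,0,0]

```text
time_s: 19.07
ee_pos: [0.4388, -0.3775, 0.2992]
ee_rot: [0.0, 0.726, 0.688, -0.0]
ft_force: [-0.2, 0.1, -3.2]
finger_gap: 0.158
```

>>> move_arm:
  targets:
    - [0.0,0,0,0,-0.2]
    - [0.0,0,0,0.04,0]
    - [0.0,0,0,0.04,0]
    - [0.0,0,0,0.04,0]
    - [0.0,0,0,0.03,0]
    - [0.0,0,0,0.015,0]
    - [0.0,0,0,0.007,0]
    - [0.0,0,0,0,0]
    - [0.0,0,0,0,0]

```text
time_s: 19.82
ee_pos: [0.4403, -0.3759, 0.1283]
ee_rot: [0.001, 0.719, 0.695, 0.0]
ft_force: [-0.9, -0.2, -2.5]
finger_gap: 0.156
```

```bash
python3 - <<'E'
from h import *
cv2.imwrite('pics/s15.png',where(1))
im=robot.snapshot('wrist');cv2.imwrite('pics/w15.png',im)
E
```

```text
tcp [ 0.4406 -0.3762  0.1293] yaw 87.98 line xy mm -155.3 -388.1 F [ 0.  -0.4 -3.1] t 19.8667
```

View pics/w15.png

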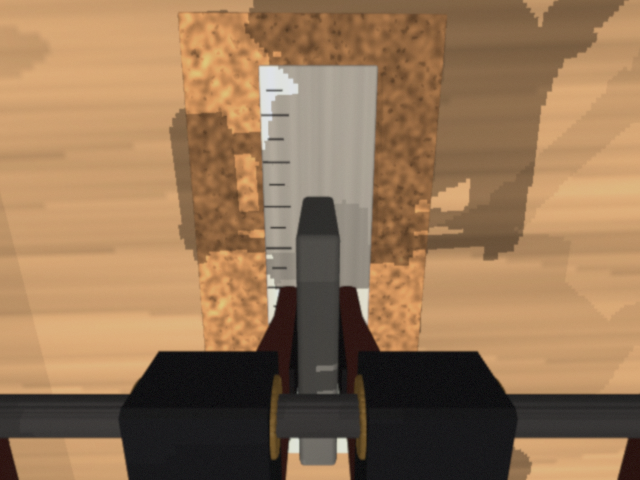

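Nicely centred on the mat. Underside should be about 14 mm up, so lower the remaining ~11 mm and check the contact force.

>>> move_arm:
  targets:
    - [0.0,0,0,0.005,0]
    - [0.0,0,0,0.003,0]
    - [0.0,0,0,0.002,0]
    - [0.0,0,0,0.001,0]
    - [0.0,0,0,0,0]
    - [0.0,0,0,0,0]

```text
time_s: 20.42
ee_pos: [0.4401, -0.3759, 0.118]
ee_rot: [0.001, 0.719, 0.695, 0.0]
ft_force: [-1.6, 1.4, 5.1]
finger_gap: 0.16
```

```bash
python3 - <<'E'
from h import *
where(1)
E
```

```text
tcp [ 0.44   -0.3759  0.118 ] yaw 88.0 line xy mm -155.8 -387.8 F [-1.3  1.6  5.5] t 20.4667
```

>>> move_arm:
  targets:
    - [0.03,0,0,0,0]
    - [0.05,0,0,0,0]
    - [0.0878,0,0,0,0]
    - [0.0878,0,0,0,0]
    - [0.0878,0,0,0,0]
    - [0.0878,0,0,0,0]
    - [0.0878,0,0,0,0]
    - [0.0878,0,0,0,0]
    - [0.0878,0,0,-0.01,0]
    - [0.0878,0,0,-0.03,0]
    - [0.0878,0,0,-0.04,0]
    - [0.0878,0,0,-0.04,0]

```text
time_s: 21.47
ee_pos: [0.4393, -0.3752, 0.2371]
ee_rot: [-0.001, 0.719, 0.695, -0.0]
ft_force: [0.1, 0.2, 0.5]
finger_gap: 0.992
```

>>> move_arm:
  targets:
    - [0.0878,0,0,-0.03,0]
    - [0.0878,0,0,-0.03,0]
    - [0.0878,0.01,0,0,0]
    - [0.0878,0,0,0,0]

```text
time_s: 21.8
ee_pos: [0.4407, -0.3651, 0.2997]
ee_rot: [0.003, 0.719, 0.695, 0.0]
ft_force: [-0.9, 0.4, -1.0]
finger_gap: 0.996
```

```bash
python3 - <<'E'
from h import *
where(1)
cv2.imwrite('pics/w16.png',robot.snapshot('wrist'));cv2.imwrite('pics/sc16.png',robot.snapshot('scene'))
E
```

```text
tcp [ 0.4403 -0.3653  0.2971] yaw 88.04 line xy mm -156.3 -377.2 F [ 0.2  0.5 -0.3] t 21.85
```

View pics/w16.png

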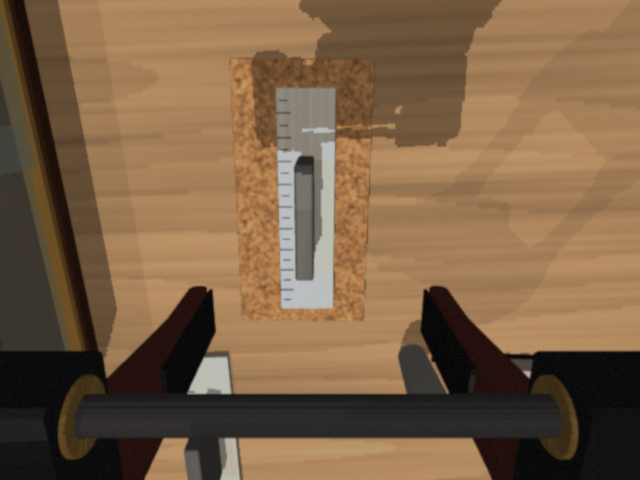

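View pics/sc16.png

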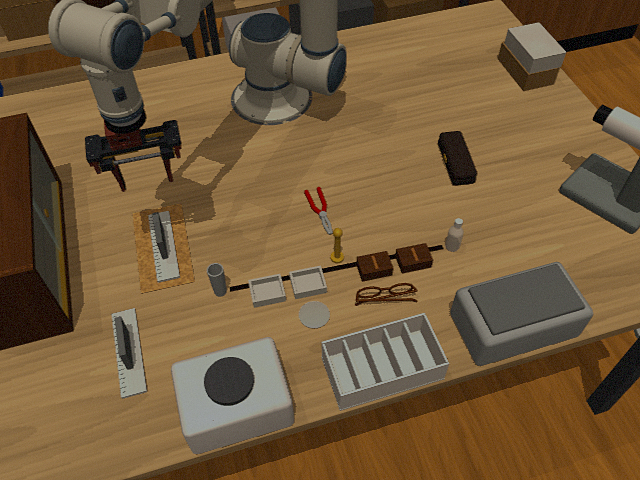

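>>> move_arm:
  targets:
    - [0.0878,0.031,0.0115,0,0]
    - [0.0878,0.031,0.0115,0,0]
    - [0.0878,0.031,0.0115,0,0]
    - [0.0878,0.031,0.0115,0,0]
    - [0.0878,0.031,0.0115,0,0]
    - [0.0878,0.031,0.0115,0,0]
    - [0.0878,0.031,0.0115,0,0]
    - [0.0878,0.031,0.0115,0,0]
    - [0.0878,0.031,0.0115,0,0]
    - [0.0878,0.031,0.0115,0,0]
    - [0.0878,0.031,0.0115,0,0]
    - [0.0878,0.031,0.0115,0,0]

```text
time_s: 22.95
ee_pos: [0.5911, 0.0027, 0.2937]
ee_rot: [-0.001, 0.719, 0.695, -0.001]
ft_force: [0.7, -0.2, 0.3]
finger_gap: 1.001
```

```bash
python3 - <<'E'
from h import *
robot.snapshot('side');robot.snapshot('side')
c=robot.camera_model('wrist')
im=robot.snapshot('wrist');v=im.copy()
o={k:robot.masks_of('wrist',k) for k in ["tray_a","riser_a","line"]}
a,b=.6228,.0705
bb=[r['bbox'] for k in('tray_a','riser_a') for r in o[k]]
for k,dx,h in(('tray_a',.06,.022),('riser_a',.05,.03)):
    for r in o[k][:2]:
        p,i=fitbox(c,r['region'],dx,.072,h,-.07);print(k,round(r['score'],2),round(i,3));report(a,b,p,dx,k)
        cv2.polylines(v,[np.round(boxsil(c,*p,dx,.072,h)).astype(int)],True,(0,255,0),1)
y=np.array([-.25,.25])
for e in(-.006,.006):
    q=proj(c,np.c_[a+e+b*y,y,0*y]);cv2.line(v,*[tuple(int(k) for k in t) for t in q],(255,0,255),1)
cv2.imwrite('pics/w17.png',v)
print(robot.observe()['time_s'])
E
```

```text
tray_a 0.9 0.892
tray_a pos [ 0.6459 -0.0834] yaw rel line -0.019 l,r x(mm) [np.float64(-0.4), np.float64(-1.7)] line-y centre -82
tray_a 0.66 0.948
tray_a pos [ 0.6401 -0.1759] yaw rel line 0.007 l,r x(mm) [np.float64(-0.6), np.float64(-0.1)] line-y centre -174
riser_a 0.76 0.929
riser_a pos [0.6592 0.1627] yaw rel line -0.026 l,r x(mm) [np.float64(0.8), np.float64(-1.0)] line-y centre 165
riser_a 0.7 0.914
riser_a pos [0.653  0.0703] yaw rel line 0.022 l,r x(mm) [np.float64(-0.6), np.float64(0.9)] line-y centre 72
23.25
```

View pics/w17.png

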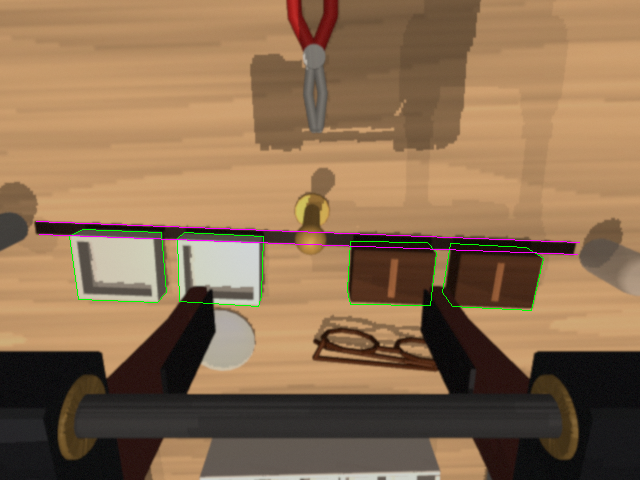

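All front edges sit within 2 mm of the strip's centre line. Handing in.

```bash
python3 - <<'E'
from cell import robot
print(robot.job_done())
E
```

```text
the job is handed in; nothing more can be done
None
```

I picked up the ruler by its rib and pushed the two trays, then the two walnut blocks, up to the dark strip. I then laid the ruler back on its mat and handed the job in at about 23 s of the 64 s allowed. `job_done()` gives no verdict.

**Front edges:** in the last wrist picture every measured edge end lay within about 2 mm of the strip's centre line (limit 6 mm). The worst was -1.7 mm, on the tray next to the post. The fits show each piece turned less than 0.03 rad from the line.

**Fit quality:** these last silhouette fits were weaker than the first ones, overlapping the masks by 0.89 to 0.95. The gripper fingers hid part of two pieces. An earlier fit, made with the ruler still held, gave within 1.5 mm for both trays and one block. The second block was partly hidden by the ruler then, so it was measured only in the last picture.

**Ruler:** by eye in the pictures it lies flat, centred and lengthwise on its mat, released. I did not measure its final offset.

**Other things:** in the pictures the spray bottle, cup, frame, pliers, lens and case look unmoved. I compared these by eye only.

No check failed or disagreed.

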